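Pin the feed cylinder's rod end into the saw's fork

TASK

Take the pivot pin with the yellow square head out of the red holder and thread it, nose down, through the fork's slot, the eye of the feed cylinder's rod end and the fork's bottom hole, until its head sits fully home on the fork; then let go of it. The rod end is not lined up with the fork: feel for its eye, then draw it into line with the pin, gently, never forcing the pin against the fork or the rod end. Leave the bolt, the dowel and the glass jar where they are.

Things in the scene. Friction and masses are not known exactly. Their poses are not given: they have to be found in the camera images.
- pin_grip (a point): Pivot pin, loose, about 130 g, upright in the red holder: steel shank 12 mm in diameter, 72 mm long, under a yellow square head 24 x 24 mm, 44 mm tall (flat sides along this frame's x and y). Its lowest 3 mm taper to a flat 10 mm nose. This point: on the axis in the head, 26 mm above the head's underside, 18 mm below its top, 98 mm above the nose. z up along the pin.
- pin_tip (a point): Centre of the pin's flat nose, at its lower end (z up along the pin).
- holder: Red block fixed to the bench, 64 x 140 mm (x, y), 45 mm tall; origin at the centre of its underside. The pin stands in a round hole of 14.5 mm diameter at y = +45 mm of it, 32 mm deep, so the nose must rise 32 mm to clear the block. A bolt stands at y = 0, a brass dowel at y = -45 mm.
- fork_top (a point): Centre of the slot in the fork's top plate, on its upper face, 86 mm above the bench. z is up; x points from the fork to the green cylinder. The slot is 36 mm long along x, 13.6 mm wide along y, right through the 12 mm plate (86 to 74 mm above the bench). Holes have 1 mm chamfers. Fully home, the underside of the pin's head rests on this plate.
- clevis: Cream fork fixed to the bench, open to +x, where a green feed cylinder lies on the same foot; origin on the bench under the slot's centre; z up. In the fork sits the cylinder's steel rod end, 40 x 40 mm, 62 to 48 mm above the bench, with an upright round eye of 13.4 mm diameter. The eye lies on the line y = 0, but starts anywhere within 10 mm before or behind x = 0: not reported.
- fork_bottom (a point): Centre of the fork's bottom hole, on the bottom plate's upper face, 36 mm above the bench, straight below the slot's centre: round, 13.4 mm diameter, right through the 16 mm plate, 10 mm of air under it. Same axes as the slot. The rod end above slides only along x, up to 12 mm either way, and stays where left; moving it takes about 2.5 N, more if fast.
- bolt_head (a point): Black hexagon bolt standing in the holder's middle hole, its head 22 mm wide; point in the head, about 58 mm above the bench. To be left alone.
- dowel_top (a point): Plain brass dowel, 10 mm diameter, standing in the holder's end hole; its top, 65 mm above the bench. To be left alone.
- jar: Glass jar, 70 mm diameter, 100 mm tall, on the bench; origin under its centre. To be left alone.

How it is judged:
By the outcome, as a careful person would: the job done as asked, in the order asked, and still so for the second after the job is handed in, with the robot touching nothing.
It also fails if it takes over 64 s, if anything falls off the work surface, if the arm or the gripper's body presses on something with over 40 N, if the wrist force passes 120 N, or if a joint passes its speed limit or range.

ROBOT

A 7-joint arm with a two-finger parallel gripper is mounted at the origin on the work surface. World frame = base frame: x ahead of the robot, y to its left, z up, the work surface at z = 0. Lengths are in m, angles in rad, forces in N, time in s.
With the tool pointing down it reaches from about 0.425 to 1.025 m from the base axis. Payload 3.6 kg.
Tool frame: the origin (TCP) lies at the very end of the fingers, on their centre line; the grasp point (between the pads) lies 19 mm behind it; z points along the fingers, y is the line along which they close (so a half turn about z gives the same grasp; the last joint's range is limited). The gripper opens to 85 mm and grips with 20 to 120 N. Pads are 22 mm wide; open, the fingers measure 114 mm over their backs; the gripper's body (76 mm by 85 mm) begins 54 mm behind the grasp point. The pads swing forward as they close: fully open they stand 13 mm farther back than shut.
Start: joints at [-1.415, 0.591, 0.048, 1.609, -0.033, 0.943, -0.034], TCP at [0.179, 0.703, 0.231] pointing down, gripper open.
Joint ranges: [-2.69, 2.69], [-0.47, 2.24], [-1.27, 1.36], [0.19, 2.51], [-1.53, 4.68], [0.08, 2.07], [-3.09, 3.09]. Speed limits (rad/s): [2.57, 2.57, 3.14, 3.14, 3.14, 3.14, 3.14].

INTERFACE

Orientations are given as a unit quaternion [w, x, y, z].
In Python, from workcell import r gives the robot as it stands.
- The arm moves only by the shell command python3 -m pendant 'ROWS'. ROWS is JSON, a list of rows, each an object of numbers: "x", "y", "z": the shift along the world's x, y, z in units of 0.25 m (1.0 is 0.25 m); "rx", "ry", "rz": the turn, a rotation vector about the world's x, y, z in units of 60 degrees (1.0 is 60 degrees); "hand": the closure, from 0 (fully open) to 1 (shut). In form: [{"x": .., "y": .., "z": .., "rx": .., "ry": .., "rz": .., "hand": ..}, ...]. A call has 1 to 12 rows; each row is the pose to reach, as a shift and turn from the pose commanded when the call began; what a row does not reach only later rows make up. A row lasts 1/10 s, in which the tool goes at most 50 mm and 8.59 degrees, less where a joint would pass 70% of its speed; a pose out of reach is approached as far as the arm can. A call with a number of a shift or a turn outside -1 to 1 is refused whole. A call with a gripper value outside its range is refused whole. The fingers move at their own pace and stop on an object; the grip force is fixed at half the most. Time passes only in rows, so rows that repeat a pose let the fingers close. It gives the time, the measured TCP pose, the force, the opening and the grip force at its end, in the units of the state.
- r.observe(): the state, without advancing time (a new reading comes with each control period).
- r.get_image(name): name is "scene" or "top" or "wrist"; returns a dict with "img" (420x560x3 uint8, red, green, blue), "fov_y" (degrees; the focal length in pixels is half the picture's height over the tangent of half this angle, whatever the lens; pixels are square), "cx", "cy" (the principal point, pixels), "position" and "orientation" of the camera in the world; the wrist camera has in their place "mount" (4x4, takes a point from camera to tool coordinates, whose origin is the TCP and whose axes are the flange's). Camera axes: x right, y up, looking along -z (the intrinsics and any distortion apply to the point x, -y, -z); pixel columns grow to the right and rows downward; lengths in m; the calibration is good to about 2 mm. A picture is of the moment at which its call begins: read the wrist's pose just before it. There is no depth.
- r.hand_in(): hands the job in; it is judged then, once.
The state is a dict: "clock": time; "joints": joint angles; "dq": joint speeds; "joint_efforts": joint torques, N m; "eef_pos": TCP position; "tool_rot": TCP orientation; "wrist_force": force on the tool from outside, world axes, zero at the start; "moment": the same for the moment, N m; "opening": finger opening in m; "grip_force": force on a finger pad.
Only numpy, scipy, OpenCV 4.12 (cv2) and the standard library are available. Lean on these libraries where they do the work, as an engineer would, in place of code of your own. Each camera call takes 0.05 s, during which the arm holds its last target. There are 200 camera calls.

## Working session

There is one attempt and no reset: what is moved stays moved. The work goes in short steps, Python scripts to look and compute and a shell command to move; the robot and the scene stay as the last step left them, time stands still between calls to the robot, and variables do not carry over. Pictures are saved under pics/ and viewed, at most 10 in all, crops included, and the job is handed in when it is done.

```bash
ls; mkdir -p pics
cat > h.py <<'E'
import numpy as np, cv2
from workcell import r
from scipy.spatial.transform import Rotation as R
def q2m(q): return R.from_quat([q[1],q[2],q[3],q[0]]).as_matrix()
def grab(name,fn=None):
    o=r.observe(); d=r.get_image(name)
    f=d["img"].shape[0]/2/np.tan(np.radians(d["fov_y"])/2)
    if "mount" in d:
        M=np.array(d["mount"]); T=np.eye(4); T[:3,:3]=q2m(o["tool_rot"]); T[:3,3]=o["eef_pos"]; C=T@M
    else:
        C=np.eye(4); C[:3,:3]=q2m(d["orientation"]); C[:3,3]=d["position"]
    d["f"]=f; d["C"]=C
    if fn: cv2.imwrite(fn,d["img"][:,:,::-1])
    return d
def und(d,u,v):
    # undistort if coefficients are given
    x=(u-d["cx"])/d["f"]; y=(v-d["cy"])/d["f"]
    k=d.get("distortion",d.get("dist"))
    if k is not None:
        K=np.array([[d["f"],0,d["cx"]],[0,d["f"],d["cy"]],[0,0,1.]])
        x,y=cv2.undistortPoints(np.array([[[u,v]]],float),K,np.array(k,float))[0,0]
    return x,y
def ray(d,u,v):
    x,y=und(d,u,v); return d["C"][:3,3], d["C"][:3,:3]@np.array([x,-y,-1.])
def onz(d,u,v,z):
    o,w=ray(d,u,v); return o+w*(z-o[2])/w[2]
def proj(d,p):
    c=np.linalg.inv(d["C"])@np.append(p,1); return d["cx"]+d["f"]*c[0]/-c[2], d["cy"]-d["f"]*c[1]/-c[2]
E
python3 - <<'E'
from h import *
print(r.observe())
for n in ("scene","top","wrist"):
    d=grab(n,f"pics/{n}0.png"); print(n,{k:v for k,v in d.items() if k not in("img",)})
a=[cv2.imread(f"pics/{n}0.png") for n in ("scene","top")]
E
```

```text
pics
{'clock': 0.0, 'joints': array([-1.41548923,  0.59214712,  0.04828218,  1.60981349, -0.03329232,
        0.94269198, -0.03369914]), 'dq': array([-0.00125315, -0.00160247, -0.00110464, -0.00088508, -0.00138395,
       -0.00089834, -0.00209407]), 'joint_efforts': array([ 8.38675114e-04, -5.48692453e+01,  1.54629294e+00, -1.98127359e+01,
        9.33710311e-03,  8.78737337e-03,  9.86140577e-06]), 'eef_pos': array([0.17831184, 0.70188437, 0.2301236 ]), 'tool_rot': array([-7.77445149e-05,  1.24032814e-01,  9.92277476e-01, -1.12515178e-03]), 'wrist_force': array([-0.52234616, -0.11554527,  0.17104855]), 'moment': array([-0.02811274,  0.03392271,  0.00528686]), 'grip_force': 0.0, 'opening': 0.08511987550479458}
scene {'fov_y': 53.316002372156525, 'cx': 277.52384381361566, 'cy': 213.46801419483847, 'position': array([ 1.05190204, -0.49117047,  0.72195624]), 'orientation': array([0.82565518, 0.36154534, 0.18128454, 0.39333753]), 'f': np.float64(418.30210954883654), 'C': array([[ 0.62484302, -0.51843717,  0.58377573,  1.05190204],
       [ 0.78060749,  0.42914111, -0.45441155, -0.49117047
[... 660 characters left out ...]
178782034, 'cx': 284.70653597115825, 'cy': 209.34457153641432, 'mount': array([[ 7.99683214e-04,  9.65231846e-01,  2.61394040e-01,
         6.52265893e-02],
       [ 9.99999488e-01, -9.34019028e-04,  3.89687943e-04,
        -1.91376433e-04],
       [ 6.20286219e-04,  2.61393594e-01, -9.65232099e-01,
        -1.42034800e-01],
       [ 0.00000000e+00,  0.00000000e+00,  0.00000000e+00,
         1.00000000e+00]]), 'f': np.float64(338.0655206801651), 'C': array([[ 0.24539608, -0.93585772, -0.25288554,  0.1151235 ],
       [ 0.96941916,  0.2361735 ,  0.06669764,  0.718085  ],
       [-0.00269464, -0.26151943,  0.96519445,  0.37227787],
       [ 0.        ,  0.        ,  0.        ,  1.        ]])}
```

View pics/top0.png

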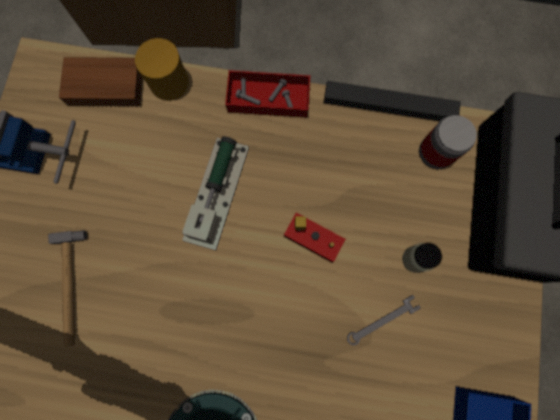

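View pics/scene0.png

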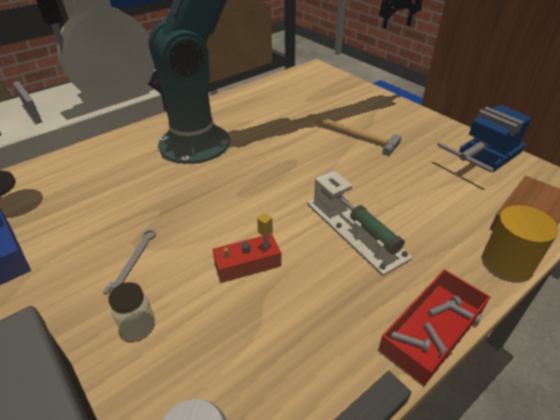

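The top view shows the yellow head at about (301,223), the bolt at (315,237), the dowel at (333,244), the fork's slot near (199,221), the cylinder at (222,165) and the jar at (425,257). The scene view shows the head at (265,224) and the fork top at (334,183). Next I locate them by masks.

Run:
```python
from h import *
def blob(m,near):
    n,l,s,c=cv2.connectedComponentsWithStats(m.astype(np.uint8))
    i=min((i for i in range(1,n) if s[i,4]>25),key=lambda i:np.hypot(*(c[i]-near)))
    return (l==i).astype(np.uint8),c[i],s[i]
D={n:grab(n) for n in("top","scene")}
cen={}
for n,ny,nf in(("top",(301,223),(208,222)),("scene",(265,224),(334,183))):
    d=D[n]; hsv=cv2.cvtColor(d["img"],cv2.COLOR_RGB2HSV); H,S,V=cv2.split(hsv)
    m,c,s=blob((H>18)&(H<32)&(S>150)&(V>60),ny); print(n,"yellow",c,s); cen[n]=c
    m,c,s=blob(((H<8)|(H>172))&(S>150)&(V>50),(315,237) if n=="top" else (247,258)); 
    rect=cv2.minAreaRect(cv2.findContours(m,0,2)[0][0]); print(n,"red",c,s,rect)
    if n=="top":
        bp=cv2.boxPoints(rect); print(np.array([onz(d,*p,0.045) for p in bp]))
(o1,w1),(o2,w2)=[ray(D[n],*cen[n]) for n in D]
t=np.linalg.lstsq(np.c_[w1,-w2],o2-o1,rcond=None)[0]; print("head",o1+w1*t[0],o2+w2*t[1])
a=D["top"]["img"][130:270,170:360,::-1]; a=cv2.resize(a,None,fx=4,fy=4,interpolation=2)
cv2.imwrite("pics/topz.png",np.clip(a*1.8,0,255))
d=D["top"]
for nm,u,v,z in(("slot",199,221,.086),("cyl",222,165,.055),("jar",425,257,.1)): print(nm,onz(d,u,v,z))
d=D["scene"]; print("slot sc",onz(d,334,183,.086))
```

```text
top yellow [300.04081633 222.05102041] [296 217   9  11  98]
top red [315.73930269 238.840729  ] [ 284  213   61   49 1262] ((314.2572021484375, 236.9414825439453), (56.82260513305664, 26.724586486816406), 28.810794830322266)
[[ 0.50381103 -0.08342428  0.045     ]
 [ 0.5672953  -0.10534082  0.045     ]
 [ 0.51983171 -0.23681704  0.045     ]
 [ 0.45773537 -0.21365483  0.045     ]]
scene yellow [264.41628959 224.0361991 ] [258 214  13  22 221]
scene red [246.48420479 257.80991285] [ 213  234   68   47 1836] ((247.64378356933594, 256.6463928222656), (33.338619232177734, 64.94668579101562), 75.25643920898438)
head [ 0.53008538 -0.1182424   0.10998755] [ 0.52906655 -0.11993385  0.10983195]
slot [0.49716848 0.11788031 0.086     ]
cyl [0.65248607 0.09729288 0.055     ]
jar [ 0.49935144 -0.41455779  0.1       ]
slot sc [0.50177634 0.11413989 0.086     ][ WARN:0@0.632] global loadsave.cpp:1063 imwrite_ Unsupported depth image for selected encoder is fallbacked to CV_8U.
```

View pics/topz.png

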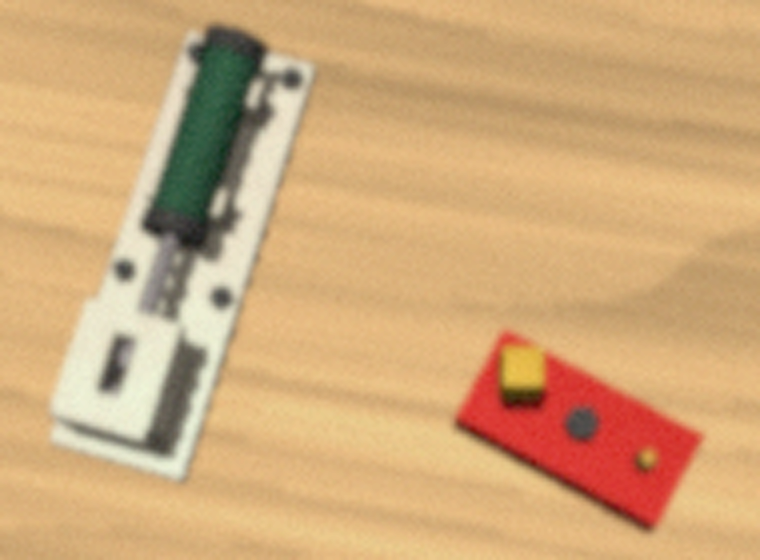

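The zoom shows the slot centred at zoom (118,363), or pixel (199.5,221). The yellow head is at zoom (522,372), turned about 25° relative to the holder. The triangulated head is at (0.53,-0.119,0.110), against an expected mid-height of 0.107, so it holds. I'm moving toward it.

```bash
python3 -m pendant '[{"x":0.1,"y":-0.1},{"x":0.25,"y":-0.25},{"x":0.4,"y":-0.4},{"x":0.55,"y":-0.55},{"x":0.7,"y":-0.7},{"x":0.8,"y":-0.85},{"x":0.88,"y":-1.0},{"x":0.88,"y":-1.0}]'; python3 -c "
from h import *; print(r.observe()['joints'])"
```

```text
[-1.41546935  0.59167215  0.04835806  1.60910371 -0.03329133  0.94269861
 -0.03368781]invalid input at $[0]: expected keys x, y, z, rx, ry, rz, hand
```

```bash
python3 -m pendant '[{"x":0.1,"y":-0.1,"z":0,"rx":0,"ry":0,"rz":0,"hand":0},{"x":0.25,"y":-0.25,"z":0,"rx":0,"ry":0,"rz":0,"hand":0},{"x":0.4,"y":-0.4,"z":0,"rx":0,"ry":0,"rz":0,"hand":0},{"x":0.55,"y":-0.55,"z":0,"rx":0,"ry":0,"rz":0,"hand":0},{"x":0.7,"y":-0.7,"z":0,"rx":0,"ry":0,"rz":0,"hand":0},{"x":0.8,"y":-0.85,"z":0,"rx":0,"ry":0,"rz":0,"hand":0},{"x":0.88,"y":-1,"z":0,"rx":0,"ry":0,"rz":0,"hand":0},{"x":0.88,"y":-1,"z":0,"rx":0,"ry":0,"rz":0,"hand":0}]'; python3 -c "
from h import *; print(r.observe()['joints'])"
```

```text
clock: 1.05
eef_pos: [0.4045, 0.4433, 0.2313]
tool_rot: [0.002, 0.131, 0.991, -0.003]
wrist_force: [0.2, 0.7, 0.3]
opening: 0.0857
grip_force: 0.0
[-0.96334793  0.43564029  0.07330019  1.89869417 -0.03472297  0.81196805
  0.43575787]
```

```bash
python3 -m pendant '[{"x":0.05,"y":-0.15,"z":0,"rx":0,"ry":0,"rz":0,"hand":0},{"x":0.1,"y":-0.33,"z":0,"rx":0,"ry":0,"rz":0,"hand":0},{"x":0.2,"y":-0.5,"z":0,"rx":0,"ry":0,"rz":0.05,"hand":0},{"x":0.25,"y":-0.67,"z":0,"rx":0,"ry":0,"rz":0.1,"hand":0},{"x":0.3,"y":-0.84,"z":0,"rx":0,"ry":0,"rz":0.15,"hand":0},{"x":0.3,"y":-1,"z":0,"rx":0,"ry":0,"rz":0.2,"hand":0}]'; python3 -m pendant '[{"x":0.05,"y":-0.17,"z":0,"rx":0,"ry":0,"rz":0.05,"hand":0},{"x":0.1,"y":-0.34,"z":0,"rx":0,"ry":0,"rz":0.1,"hand":0},{"x":0.15,"y":-0.5,"z":0,"rx":0,"ry":0,"rz":0.15,"hand":0},{"x":0.2,"y":-0.65,"z":0,"rx":0,"ry":0,"rz":0.18,"hand":0},{"x":0.2,"y":-0.82,"z":0,"rx":0,"ry":0,"rz":0.18,"hand":0},{"x":0.2,"y":-1,"z":0,"rx":0,"ry":0,"rz":0.18,"hand":0},{"x":0.2,"y":-1,"z":0,"rx":0,"ry":0,"rz":0.18,"hand":0}]'; python3 -m pendant '[{"x":0,"y":-0.12,"z":0,"rx":0,"ry":0,"rz":0,"hand":0},{"x":0,"y":-0.24,"z":0,"rx":0,"ry":0,"rz":0,"hand":0},{"x":0,"y":-0.24,"z":0,"rx":0,"ry":0,"rz":0,"hand":0},{"x":0,"y":-0.24,"z":0,"rx":0,"ry":0,"rz":0,"hand":0}]'
python3 -c "
from h import *; print(r.observe()['joints']); d=grab('wrist','pics/w1.png')
for z in(.129,.111,.085): print(z,proj(d,[.53,-.119,z]))"
```

```text
clock: 1.65
eef_pos: [0.4755, 0.2007, 0.2316]
tool_rot: [0.001, 0.02, 1.0, 0.0]
wrist_force: [0.5, -0.2, 0.0]
opening: 0.0859
grip_force: 0.0
clock: 2.35
eef_pos: [0.523, -0.0553, 0.2315]
tool_rot: [-0.0, -0.069, 0.998, -0.002]
wrist_force: [0.6, 0.0, 0.5]
opening: 0.0852
grip_force: 0.0
clock: 2.75
eef_pos: [0.5235, -0.1074, 0.2313]
tool_rot: [-0.0, -0.074, 0.997, 0.0]
wrist_force: [0.2, 1.0, 0.5]
opening: 0.0856
grip_force: 0.0
[ 0.05425861  0.35370191  0.08170744  2.04061235 -0.04190419  0.74889629
  1.88002752]
0.129 (np.float64(268.9526423224784), np.float64(214.4699295080975))
0.111 (np.float64(269.97202069190143), np.float64(208.29034686071049))
0.085 (np.float64(271.23361578444053), np.float64(200.6424200695076))
```

View pics/w1.png

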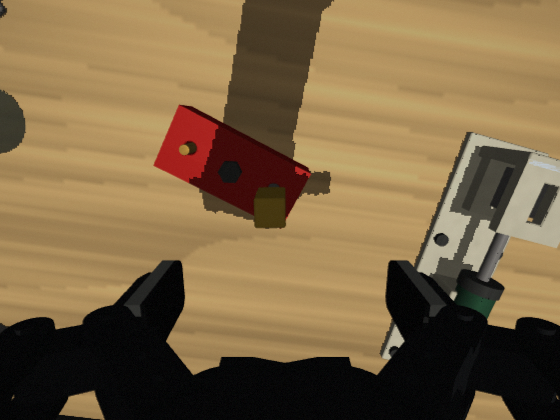

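The wrist view shows the head at about (270,208), its sides nearly vertical in the picture (rows 187 to 227), so the yaw matches within about 2°. Below I refine from its edges, and also measure the slot.

Run:
```python
from h import *
d=grab('wrist'); hsv=cv2.cvtColor(d["img"],cv2.COLOR_RGB2HSV); H,S,V=cv2.split(hsv)
m=((H>18)&(H<35)&(S>180)&(V>30)&(V<140)).astype(np.uint8); m[:180]=0;m[240:]=0;m[:,:240]=0;m[:,300:]=0
for v in range(184,232,3):
    u=np.flatnonzero(m[v]); 
    if len(u): print(v,u.min(),u.max(),len(u),d["img"][v,270])
L,Rr=[],[]
for v in range(205,224):
    u=np.flatnonzero(m[v]); L.append((u.min(),v)); Rr.append((u.max()+1,v))
P=lambda u,v:onz(d,u,v,.129)[:2]
for E in(L,Rr):
    p=np.array([P(*e) for e in E]); c=np.polyfit(p[:,0],p[:,1],1); print("edge yaw",np.degrees(np.arctan(c[0])), np.polyval(c,.53))
vb=np.flatnonzero(m[:,270]).max()+1; print(vb,"far edge",P(270,vb))
g=np.array(d["img"][180:235,262:278].mean(1)); print(np.round(g.sum(1)).astype(int))
# slot in wrist view
cv2.imwrite("pics/wslot.png",cv2.resize(d["img"][130:290,400:560,::-1],None,fx=3.5,fy=3.5))
o=r.observe();print(o["eef_pos"],R.from_matrix(q2m(o["tool_rot"])).as_matrix().round(3))
```

```text
187 258 281 24 [51 41 10]
190 257 283 27 [51 40 10]
193 256 283 27 [51 40 11]
196 254 283 30 [52 40 10]
199 253 283 31 [67 51 13]
202 252 283 32 [70 55 16]
205 253 283 31 [69 55 15]
208 253 283 31 [70 57 18]
211 253 283 31 [71 57 18]
214 253 283 31 [68 55 16]
217 253 283 31 [70 56 17]
220 254 283 30 [70 56 16]
223 254 283 30 [68 53 15]
226 255 282 28 [69 54 18]
edge yaw 10.115748781847689 -0.12988188207321483
edge yaw 8.58383851709097 -0.10644392385941158
227 far edge [ 0.53977168 -0.11571972]
[ 83  82  80  83  87  91  93 102 103 101 102 103 103 104 103 104 101 108
 131 136 142 141 140 144 141 143 140 139 140 140 140 140 140 140 140 139
 139 140 140 141 139 138 138 137 138 138 138 194 347 399 395 391 387 382
 380]
[ 0.52363242 -0.10581312  0.23124197] [[-0.989 -0.15  -0.   ]
 [-0.15   0.989  0.001]
 [ 0.     0.001 -1.   ]]
```

View pics/wslot.png

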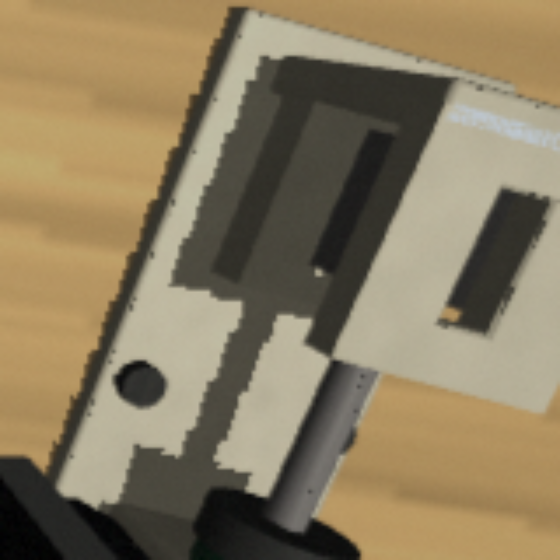

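The head's top face spans rows 198 to 227, centred at (268,212), which gives (0.528,-0.1185) with yaw 9.3°. In the crop the slot's corners are around (505,188), (553,200), (437,322) and (492,335). I'm descending and grasping.

```bash
python3 -m pendant '[{"x":0.016,"y":-0.046,"z":-0.05,"rx":0,"ry":0,"rz":0.012,"hand":0},{"x":0.016,"y":-0.046,"z":-0.15,"rx":0,"ry":0,"rz":0.012,"hand":0},{"x":0.016,"y":-0.046,"z":-0.28,"rx":0,"ry":0,"rz":0.012,"hand":0},{"x":0.016,"y":-0.046,"z":-0.4,"rx":0,"ry":0,"rz":0.012,"hand":0},{"x":0.016,"y":-0.046,"z":-0.5,"rx":0,"ry":0,"rz":0.012,"hand":0},{"x":0.016,"y":-0.046,"z":-0.55,"rx":0,"ry":0,"rz":0.012,"hand":0},{"x":0.016,"y":-0.046,"z":-0.55,"rx":0,"ry":0,"rz":0.012,"hand":0}]'; python3 -m pendant '[{"x":0,"y":0,"z":0,"rx":0,"ry":0,"rz":0,"hand":0.4},{"x":0,"y":0,"z":0,"rx":0,"ry":0,"rz":0,"hand":0.6},{"x":0,"y":0,"z":0,"rx":0,"ry":0,"rz":0,"hand":0.7},{"x":0,"y":0,"z":0,"rx":0,"ry":0,"rz":0,"hand":0.8},{"x":0,"y":0,"z":0,"rx":0,"ry":0,"rz":0,"hand":1},{"x":0,"y":0,"z":0,"rx":0,"ry":0,"rz":0,"hand":1},{"x":0,"y":0,"z":0,"rx":0,"ry":0,"rz":0,"hand":1},{"x":0,"y":0,"z":0,"rx":0,"ry":0,"rz":0,"hand":1}]'
```

```text
clock: 3.55
eef_pos: [0.5266, -0.1174, 0.0924]
tool_rot: [-0.002, -0.082, 0.997, 0.001]
wrist_force: [0.3, 0.3, 0.3]
opening: 0.0851
grip_force: 0.0
clock: 4.35
eef_pos: [0.5281, -0.1189, 0.0947]
tool_rot: [0.001, -0.081, 0.997, -0.0]
wrist_force: [0.2, 0.5, 6.9]
opening: 0.023
grip_force: 58.5
```

```bash
python3 -m pendant '[{"x":0,"y":0,"z":0.02,"rx":0,"ry":0,"rz":0,"hand":1},{"x":0,"y":0,"z":0.06,"rx":0,"ry":0,"rz":0,"hand":1},{"x":0,"y":0,"z":0.11,"rx":0,"ry":0,"rz":0,"hand":1},{"x":0,"y":0,"z":0.17,"rx":0,"ry":0,"rz":0,"hand":1},{"x":0,"y":0,"z":0.25,"rx":0,"ry":0,"rz":0,"hand":1},{"x":0,"y":0,"z":0.33,"rx":0,"ry":0,"rz":0,"hand":1},{"x":0,"y":0,"z":0.4,"rx":0,"ry":0,"rz":0,"hand":1},{"x":0,"y":0,"z":0.44,"rx":0,"ry":0,"rz":0,"hand":1},{"x":0,"y":0,"z":0.44,"rx":0,"ry":0,"rz":0,"hand":1}]'; python3 -m pendant '[{"x":0,"y":0.08,"z":0,"rx":0,"ry":0,"rz":0,"hand":1},{"x":0,"y":0.2,"z":0,"rx":0,"ry":0,"rz":0,"hand":1},{"x":0,"y":0.34,"z":0,"rx":0,"ry":0,"rz":0,"hand":1},{"x":0,"y":0.46,"z":0,"rx":0,"ry":0,"rz":0,"hand":1},{"x":0,"y":0.56,"z":0,"rx":0,"ry":0,"rz":0,"hand":1},{"x":0,"y":0.63,"z":0,"rx":0,"ry":0,"rz":0,"hand":1},{"x":0,"y":0.65,"z":0,"rx":0,"ry":0,"rz":0,"hand":1},{"x":0,"y":0.65,"z":0,"rx":0,"ry":0,"rz":0,"hand":1},{"x":0,"y":0.65,"z":0,"rx":0,"ry":0,"rz":0,"hand":1}]'
python3 - <<'E'
from h import *
print(r.observe()["eef_pos"])
d=grab('wrist'); 
print([proj(d,[.498,.118,z]) for z in(.086,)], [proj(d,[.528,.0435,z]) for z in (.125,.197)])
im=d["img"][:,:,::-1].copy(); im=im[:, 140:560]; cv2.imwrite("pics/w2.png",np.clip(cv2.resize(im,None,fx=1.4,fy=1.4).astype(float)*1.3,0,255).astype(np.uint8)); np.save("w2.npy",d["img"]); np.save("w2C.npy",d["C"])
E
```

```text
clock: 5.25
eef_pos: [0.5285, -0.119, 0.2057]
tool_rot: [0.002, -0.081, 0.997, -0.0]
wrist_force: [0.6, 0.1, -2.4]
opening: 0.0234
grip_force: 58.8
clock: 6.15
eef_pos: [0.5272, 0.0422, 0.2034]
tool_rot: [-0.0, -0.08, 0.997, -0.0]
wrist_force: [0.1, -0.3, -1.3]
opening: 0.0232
grip_force: 59.0
[0.52719996 0.04222785 0.20343131]
[(np.float64(387.72168813603776), np.float64(182.86627396837693))] [(np.float64(287.2956902023926), np.float64(218.98429459968958)), (np.float64(288.17091268936014), np.float64(262.5705802921838))]
```

View pics/w2.png

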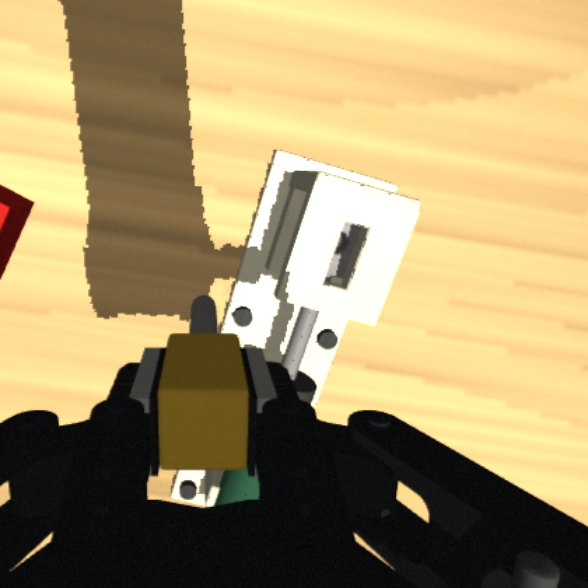

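The wrist view shows the pin hanging straight, its nose at about zoom (203,304), and the slot at zoom (347,256), or pixel (388,183). That agrees with (0.498,0.118). Next are the exact slot rectangle and the nose offset.

Run:
```python
from h import *
d=grab('wrist'); im=d["img"].astype(int); g=im.sum(2)
# slot: dark region enclosed by plate
sub=np.zeros_like(g,np.uint8); sub[150:215,365:412]=(g[150:215,365:412]<330)
n,l,s,c=cv2.connectedComponentsWithStats(sub)
for i in range(1,n):
    if s[i,4]>60: print(i,s[i],c[i])
i=min((i for i in range(1,n) if s[i,4]>60),key=lambda i:np.hypot(*(c[i]-[388,183])))
m=(l==i).astype(np.uint8); ct=np.vstack(cv2.findContours(m,0,1)[0])[:,0]
P=np.array([onz(d,u,v,.086)[:2] for u,v in ct+0.0]).astype(np.float32)*1000
rc=cv2.minAreaRect(P); print("slot mm",rc, cv2.boxPoints(rc).round(1).tolist())
# pin shank edges
for v in range(208,238,3):
    row=g[v,260:310]; print(v,row[10:44:1].tolist() if v in(214,226) else '', 260+np.flatnonzero(np.abs(np.diff(row))>60))
print(d["img"][200:240:2,285].sum(1))
print(r.observe()["eef_pos"])
```

```text
1 [372 160  31  46 669] [388.3303438 181.9431988]
slot mm ((497.96551513671875, 117.43877410888672), (14.326518058776855, 36.57396697998047), 84.15753173828125) [[479.0, 112.19999694824219], [515.4000244140625, 108.5], [516.9000244140625, 122.69999694824219], [480.5, 126.4000015258789]]
208  [287 304 306 307]
211  [288 289 303 305 306]
214 [219, 226, 219, 226, 223, 218, 216, 217, 157, 127, 118, 123, 116, 122, 130, 126, 115, 119, 119, 126, 129, 126, 270, 495, 529, 531, 531, 531, 528, 533, 531, 534, 527, 447] [291 292 302 303 304 305]
217  [276 292 293 300 301 303 304]
220  [293 294 300 301 302 303 307 308]
223  [275 293 294 299 300 301 302 305 306 308]
226 [208, 205, 203, 208, 202, 206, 148, 117, 121, 127, 122, 124, 117, 124, 123, 125, 126, 119, 125, 130, 130, 125, 120, 119, 189, 469, 514, 518, 519, 493, 273, 430, 591, 640] [267 268 293 294 299 300 301 305 306 307]
229  [274 275 276 294 296 297 298 299 300 306 307 308]
232  [274 275 294 295 296 297 298 300 308]
235  [274 275 294 297 298 299]
[212 218 226 221 217 191 117 126 118 121 125 128 123 125 127 124 119 118
 126 126]
[0.52738967 0.04197308 0.2036292 ]
```

```bash
python3 -m pendant '[{"x":-0.02,"y":0.06,"z":0,"rx":0,"ry":0,"rz":0,"hand":1},{"x":-0.06,"y":0.15,"z":0,"rx":0,"ry":0,"rz":0,"hand":1},{"x":-0.1,"y":0.24,"z":0,"rx":0,"ry":0,"rz":0,"hand":1},{"x":-0.118,"y":0.29,"z":-0.02,"rx":0,"ry":0,"rz":0,"hand":1},{"x":-0.118,"y":0.302,"z":-0.06,"rx":0,"ry":0,"rz":0,"hand":1},{"x":-0.118,"y":0.302,"z":-0.1,"rx":0,"ry":0,"rz":0,"hand":1},{"x":-0.118,"y":0.302,"z":-0.1,"rx":0,"ry":0,"rz":0,"hand":1},{"x":-0.118,"y":0.302,"z":-0.1,"rx":0,"ry":0,"rz":0,"hand":1}]'
python3 - <<'E'
from h import *
T=grab('top')
for a,b in(((313,68),(185,478)),((190,35),(52,430))):
    p,q=[onz(T,170+u/4,130+v/4,.01) for u,v in(a,b)]; e=p-q; print("foot yaw",np.degrees(np.arctan2(e[1],e[0])))
d=grab('wrist'); o=r.observe(); print(o["eef_pos"],o["wrist_force"])
S=grab('scene')
for z in(.1,.15): print(proj(S,[.498,.118,z]))
w=cv2.resize(d["img"][130:330,185:385,::-1],(560,560)); 
u,v=map(int,proj(S,[.498,.118,.1])); s=cv2.resize(S["img"][v-35:v+20,u-20:u+27,::-1],(240,280),interpolation=2)
t=cv2.resize(T["img"][200:240,180:220,::-1],(240,240),interpolation=2); 
can=np.zeros((560,800,3),np.uint8); can[:,:560]=w; can[:280,560:]=s; can[280:520,560:]=t
cv2.imwrite("pics/c1.png",np.clip(can*1.3,0,255).astype(np.uint8)); print(u,v)
E
```

```text
clock: 7.05
eef_pos: [0.4981, 0.1177, 0.1781]
tool_rot: [-0.001, -0.08, 0.997, -0.001]
wrist_force: [-0.6, 0.7, -1.7]
opening: 0.0234
grip_force: 59.0
foot yaw -6.052682159434254
foot yaw -7.025638276616525
[0.49850032 0.11822868 0.17875395] [ 0.94356247  1.03690683 -0.89631254]
(np.float64(334.485300214295), np.float64(177.10026482968394))
(np.float64(336.11358237090997), np.float64(160.15309353504446))
334 177
```

View pics/c1.png

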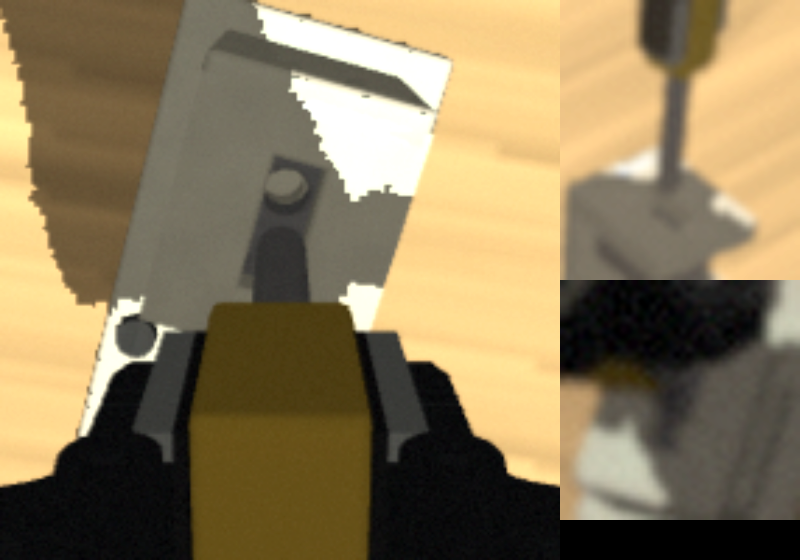

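The wrist crop shows the nose over the slot at about crop (281,240), with the rod end's eye visible through the slot as a ring centred at crop (288,189). I cast these rays.

Run:
```python
from h import *
d=grab('wrist'); o=r.observe(); E=o["eef_pos"]; print(E)
pix=lambda u,v:(185+u/2.8-.0,130+v/2.8)
ax=np.array([np.cos(np.radians(-6.5)),np.sin(np.radians(-6.5))]); n=np.array([-ax[1],ax[0]])
# slot corners in the crop
C=np.array([onz(d,*pix(u,v),.086)[:2] for u,v in((275,157),(325,170),(241,285))]); print((C*1000).round(1).tolist())
c=(C[1]+C[2])/2; print("slot c",c)
eye=onz(d,*pix(288,189),.062)[:2]; print("eye rel slot (along,across) mm",1000*(eye-c)@ax,1000*(eye-c)@n)
tip=onz(d,*pix(281,247),E[2]-.080)[:2]; print("nose",tip, "tcp-nose",E[:2]-tip,"nose rel slot",1000*(tip-c)@ax,1000*(tip-c)@n)
# profile of the slot and nose edges
g=d["img"].astype(int).sum(2)
for v in(188,192,197,202,206): print(v,g[v,270:308].tolist())
print(g[178:226,286].tolist())
```

```text
[0.49851744 0.11867557 0.17905284]
[[480.3, 113.8], [481.6, 126.9], [515.4, 110.5]]
slot c [0.49847064 0.11865507]
eye rel slot (along,across) mm -5.085403623127834 0.2785438217127003
nose [0.49958992 0.11848564] tcp-nose [-0.00107248  0.00018992] nose rel slot 1.1312692666980595 -0.0416296547474809
188 [260, 262, 262, 262, 263, 263, 258, 261, 267, 258, 233, 186, 158, 154, 149, 148, 155, 155, 149, 154, 153, 154, 158, 175, 203, 206, 220, 228, 233, 243, 251, 251, 258, 583, 636, 627, 632, 632]
192 [261, 263, 258, 257, 259, 264, 258, 254, 254, 233, 252, 260, 260, 261, 266, 263, 265, 262, 262, 263, 264, 246, 193, 141, 149, 153, 154, 155, 160, 175, 224, 243, 255, 259, 254, 545, 597, 602]
197 [250, 251, 254, 254, 254, 253, 258, 238, 213, 186, 239, 252, 260, 264, 255, 261, 262, 263, 257, 225, 178, 168, 201, 191, 135, 137, 149, 167, 185, 223, 242, 250, 250, 257, 255, 252, 251, 578]
202 [254, 255, 248, 254, 252, 253, 235, 197, 148, 121, 110, 111, 117, 111, 131, 143, 139, 143, 119, 119, 113, 113, 107, 119, 145, 160, 172, 219, 236, 253, 249, 254, 250, 247, 250, 251, 250, 254]
206 [247, 254, 245, 250, 250, 226, 184, 155, 157, 152, 157, 154, 149, 149, 139, 141, 142, 142, 149, 153, 152, 150, 155, 156, 165, 182, 218, 241, 257, 253, 253, 254, 255, 253, 255, 255, 254, 253]
[255, 259, 255, 263, 256, 255, 252, 223, 171, 161, 155, 155, 262, 260, 265, 262, 262, 261, 265, 262, 255, 200, 177, 184, 139, 117, 112, 116, 142, 155, 149, 151, 142, 115, 116, 118, 122, 118, 118, 116, 117, 113, 113, 118, 111, 116, 117, 121]
```

Across agreement is within 0.3 mm, and the eye is about 5 mm toward -x of the slot's centre. I line up 5.5 mm back and enter the slot.

```bash
python3 -m pendant '[{"x":-0.012,"y":0.001,"z":0,"rx":0,"ry":0,"rz":0,"hand":1},{"x":-0.022,"y":0.002,"z":-0.01,"rx":0,"ry":0,"rz":0,"hand":1},{"x":-0.022,"y":0.002,"z":-0.02,"rx":0,"ry":0,"rz":0,"hand":1},{"x":-0.022,"y":0.002,"z":-0.03,"rx":0,"ry":0,"rz":0,"hand":1},{"x":-0.022,"y":0.002,"z":-0.04,"rx":0,"ry":0,"rz":0,"hand":1},{"x":-0.022,"y":0.002,"z":-0.05,"rx":0,"ry":0,"rz":0,"hand":1},{"x":-0.022,"y":0.002,"z":-0.06,"rx":0,"ry":0,"rz":0,"hand":1},{"x":-0.022,"y":0.002,"z":-0.066,"rx":0,"ry":0,"rz":0,"hand":1},{"x":-0.022,"y":0.002,"z":-0.066,"rx":0,"ry":0,"rz":0,"hand":1}]'
```

```text
clock: 8.15
eef_pos: [0.4924, 0.1196, 0.162]
tool_rot: [-0.0, -0.081, 0.997, -0.0]
wrist_force: [-0.7, 0.2, -1.2]
opening: 0.0235
grip_force: 59.0
```

Nose is at about z=0.082 inside the slot, with no contact force (the weight alone reads about -1.3). I continue to just above the rod end.

```bash
python3 -m pendant '[{"x":0,"y":0,"z":-0.01,"rx":0,"ry":0,"rz":0,"hand":1},{"x":0,"y":0,"z":-0.02,"rx":0,"ry":0,"rz":0,"hand":1},{"x":0,"y":0,"z":-0.03,"rx":0,"ry":0,"rz":0,"hand":1},{"x":0,"y":0,"z":-0.04,"rx":0,"ry":0,"rz":0,"hand":1},{"x":0,"y":0,"z":-0.048,"rx":0,"ry":0,"rz":0,"hand":1},{"x":0,"y":0,"z":-0.056,"rx":0,"ry":0,"rz":0,"hand":1},{"x":0,"y":0,"z":-0.056,"rx":0,"ry":0,"rz":0,"hand":1}]'
```

```text
clock: 8.85
eef_pos: [0.4924, 0.1196, 0.148]
tool_rot: [-0.0, -0.081, 0.997, -0.0]
wrist_force: [-0.2, -0.6, -1.3]
opening: 0.0231
grip_force: 58.9
```

Nose is at about 0.068. I now lower it slowly, about 1 mm per row, to feel for the eye.

```bash
python3 -m pendant '[{"x":0,"y":0,"z":-0.005,"rx":0,"ry":0,"rz":0,"hand":1},{"x":0,"y":0,"z":-0.01,"rx":0,"ry":0,"rz":0,"hand":1},{"x":0,"y":0,"z":-0.015,"rx":0,"ry":0,"rz":0,"hand":1},{"x":0,"y":0,"z":-0.02,"rx":0,"ry":0,"rz":0,"hand":1},{"x":0,"y":0,"z":-0.024,"rx":0,"ry":0,"rz":0,"hand":1},{"x":0,"y":0,"z":-0.028,"rx":0,"ry":0,"rz":0,"hand":1},{"x":0,"y":0,"z":-0.028,"rx":0,"ry":0,"rz":0,"hand":1}]'
```

```text
clock: 9.55
eef_pos: [0.4928, 0.1195, 0.1412]
tool_rot: [0.0, -0.081, 0.997, -0.0]
wrist_force: [0.5, -2.2, -2.2]
opening: 0.023
grip_force: 58.9
```

```bash
python3 -m pendant '[{"x":0,"y":-0.001,"z":-0.004,"rx":0,"ry":0,"rz":0,"hand":1},{"x":0,"y":-0.002,"z":-0.008,"rx":0,"ry":0,"rz":0,"hand":1},{"x":0,"y":-0.002,"z":-0.012,"rx":0,"ry":0,"rz":0,"hand":1},{"x":0,"y":-0.002,"z":-0.012,"rx":0,"ry":0,"rz":0,"hand":1}]'
```

```text
clock: 9.95
eef_pos: [0.4926, 0.1193, 0.1382]
tool_rot: [0.0, -0.081, 0.997, 0.0]
wrist_force: [0.5, -0.1, -2.3]
opening: 0.0234
grip_force: 58.9
```

```bash
python3 -m pendant '[{"x":0,"y":0,"z":-0.005,"rx":0,"ry":0,"rz":0,"hand":1},{"x":0,"y":0,"z":-0.01,"rx":0,"ry":0,"rz":0,"hand":1},{"x":0,"y":0,"z":-0.015,"rx":0,"ry":0,"rz":0,"hand":1},{"x":0,"y":0,"z":-0.02,"rx":0,"ry":0,"rz":0,"hand":1},{"x":0,"y":0,"z":-0.02,"rx":0,"ry":0,"rz":0,"hand":1}]'
```

```text
clock: 10.45
eef_pos: [0.4924, 0.1192, 0.1331]
tool_rot: [-0.0, -0.081, 0.997, -0.0]
wrist_force: [-0.3, -0.7, -1.7]
opening: 0.0232
grip_force: 58.9
```

The nose is about 9 mm into the eye with no resistance. Drawing the rod end gently along the fork's +x (yaw -6.5°).

```bash
python3 -m pendant '[{"x":0.002,"y":0,"z":0,"rx":0,"ry":0,"rz":0,"hand":1},{"x":0.004,"y":-0.0005,"z":0,"rx":0,"ry":0,"rz":0,"hand":1},{"x":0.006,"y":-0.0007,"z":0,"rx":0,"ry":0,"rz":0,"hand":1},{"x":0.008,"y":-0.001,"z":0,"rx":0,"ry":0,"rz":0,"hand":1},{"x":0.01,"y":-0.0012,"z":0,"rx":0,"ry":0,"rz":0,"hand":1},{"x":0.012,"y":-0.0014,"z":0,"rx":0,"ry":0,"rz":0,"hand":1},{"x":0.014,"y":-0.0016,"z":0,"rx":0,"ry":0,"rz":0,"hand":1},{"x":0.016,"y":-0.0018,"z":0,"rx":0,"ry":0,"rz":0,"hand":1},{"x":0.018,"y":-0.002,"z":0,"rx":0,"ry":0,"rz":0,"hand":1},{"x":0.02,"y":-0.0023,"z":0,"rx":0,"ry":0,"rz":0,"hand":1},{"x":0.02,"y":-0.0023,"z":0,"rx":0,"ry":0,"rz":0,"hand":1}]'
python3 - <<'E'
from h import *
d=grab('wrist'); o=r.observe(); print(o["eef_pos"],o["wrist_force"],o["moment"])
cv2.imwrite("pics/c2.png",np.clip(cv2.resize(d["img"][130:330,185:385,::-1],(560,560)).astype(float)*1.3,0,255).astype(np.uint8))
E
```

```text
clock: 11.55
eef_pos: [0.4972, 0.1184, 0.1331]
tool_rot: [-0.0, -0.081, 0.997, -0.0]
wrist_force: [-2.7, -0.5, -1.9]
opening: 0.0228
grip_force: 59.0
[0.4971754  0.11837701 0.13308383] [-2.93212819  0.0777671  -2.21432332] [-0.15984337  0.71717114 -0.02966694]
```

View pics/c2.png

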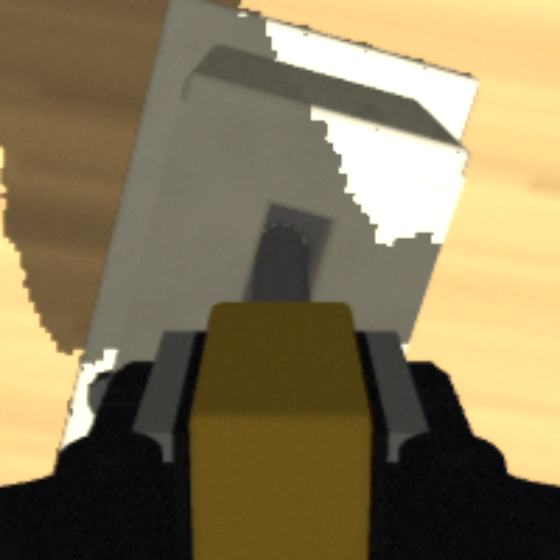

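The crop shows the shank through the slot, meeting the rod end at about crop (286,226). The slot's -x end corners are at (271,203) and (331,218), and the drag reads a steady -2.8 N. I compute the remaining offset.

Run:
```python
from h import *
d=grab('wrist'); E=r.observe()["eef_pos"]
pix=lambda u,v:(185+u/2.8,130+v/2.8)
a=np.radians(-6.5); ax=np.array([np.cos(a),np.sin(a)]); n=np.array([-ax[1],ax[0]])
k=[onz(d,*pix(u,v),.086)[:2] for u,v in((271,203),(331,218))]; end=(k[0]+k[1])/2; print("slot end",end,"width",1000*np.linalg.norm(k[1]-k[0]))
for h in(18,19): c=end+ax*h/1000; print(h,"TCP rel slot c",1000*(E[:2]-c)@ax,1000*(E[:2]-c)@n)
p=onz(d,*pix(286,226),.062)[:2]+6e-3*ax; print("shank at rod end rel c(18.5)",1000*(p-end)@ax-18.5,1000*(p-end)@n)
g=d["img"].astype(int).sum(2); print(g[196:232,287].tolist()); 
for v in(222,228): print(v,g[v,265:305].tolist())
```

```text
slot end [0.48002591 0.11957625] width 12.80071493679412
18 TCP rel slot c -0.7867176254715836 0.7358122732466639
19 TCP rel slot c -1.7867176254716064 0.7358122732466529
shank at rod end rel c(18.5) -2.1832773100915617 -0.14151268827997368
[266, 261, 263, 267, 267, 265, 253, 230, 176, 162, 168, 161, 158, 147, 162, 130, 117, 123, 121, 124, 123, 122, 122, 120, 123, 117, 121, 124, 128, 121, 120, 119, 123, 118, 120, 123]
222 [263, 267, 260, 261, 263, 260, 262, 258, 262, 241, 214, 126, 116, 121, 124, 119, 118, 118, 121, 126, 125, 121, 121, 124, 122, 122, 118, 113, 113, 119, 148, 155, 167, 174, 193, 230, 243, 254, 264, 260]
228 [260, 264, 260, 254, 260, 254, 254, 242, 225, 185, 158, 123, 118, 119, 113, 120, 119, 120, 123, 121, 120, 123, 123, 125, 124, 125, 122, 125, 111, 110, 154, 174, 176, 226, 236, 256, 259, 262, 265, 257]
```

```bash
python3 -m pendant '[{"x":0.002,"y":0,"z":0,"rx":0,"ry":0,"rz":0,"hand":1},{"x":0.004,"y":-0.0005,"z":0,"rx":0,"ry":0,"rz":0,"hand":1},{"x":0.0055,"y":-0.0007,"z":0,"rx":0,"ry":0,"rz":0,"hand":1},{"x":0.0055,"y":-0.0007,"z":0,"rx":0,"ry":0,"rz":0,"hand":1}]'; python3 -m pendant '[{"x":0,"y":0,"z":-0.01,"rx":0,"ry":0,"rz":0,"hand":1},{"x":0,"y":0,"z":-0.02,"rx":0,"ry":0,"rz":0,"hand":1},{"x":0,"y":0,"z":-0.03,"rx":0,"ry":0,"rz":0,"hand":1},{"x":0,"y":0,"z":-0.04,"rx":0,"ry":0,"rz":0,"hand":1},{"x":0,"y":0,"z":-0.048,"rx":0,"ry":0,"rz":0,"hand":1},{"x":0,"y":0,"z":-0.048,"rx":0,"ry":0,"rz":0,"hand":1}]'
```

```text
clock: 12.05
eef_pos: [0.4988, 0.1182, 0.1332]
tool_rot: [-0.0, -0.081, 0.997, -0.0]
wrist_force: [-3.1, 0.0, -2.3]
opening: 0.0234
grip_force: 58.8
clock: 12.65
eef_pos: [0.4992, 0.1184, 0.121]
tool_rot: [0.0, -0.081, 0.997, -0.0]
wrist_force: [-1.2, -0.9, -3.0]
opening: 0.0232
grip_force: 58.9
```

```bash
python3 -m pendant '[{"x":0,"y":0,"z":-0.004,"rx":0,"ry":0,"rz":0,"hand":1},{"x":0,"y":0,"z":-0.008,"rx":0,"ry":0,"rz":0,"hand":1},{"x":0,"y":0,"z":-0.012,"rx":0,"ry":0,"rz":0,"hand":1},{"x":0,"y":0,"z":-0.016,"rx":0,"ry":0,"rz":0,"hand":1},{"x":0,"y":0,"z":-0.016,"rx":0,"ry":0,"rz":0,"hand":1}]'; python3 -m pendant '[{"x":0,"y":0,"z":-0.004,"rx":0,"ry":0,"rz":0,"hand":1},{"x":0,"y":0,"z":-0.008,"rx":0,"ry":0,"rz":0,"hand":1},{"x":0,"y":0,"z":-0.008,"rx":0,"ry":0,"rz":0,"hand":1}]'
```

```text
clock: 13.15
eef_pos: [0.4992, 0.1185, 0.1174]
tool_rot: [0.0, -0.081, 0.997, 0.0]
wrist_force: [-2.1, -1.6, 0.6]
opening: 0.0238
grip_force: 59.6
clock: 13.45
eef_pos: [0.4986, 0.1185, 0.115]
tool_rot: [-0.0, -0.081, 0.997, -0.0]
wrist_force: [-2.2, -2.2, -0.5]
opening: 0.0234
grip_force: 59.0
```

Small side forces (-2, -2 N) are present, so I yield about 0.4 mm that way while going down.

```bash
python3 -m pendant '[{"x":-0.001,"y":-0.001,"z":-0.003,"rx":0,"ry":0,"rz":0,"hand":1},{"x":-0.001,"y":-0.0015,"z":-0.006,"rx":0,"ry":0,"rz":0,"hand":1},{"x":-0.001,"y":-0.0015,"z":-0.01,"rx":0,"ry":0,"rz":0,"hand":1},{"x":-0.001,"y":-0.0015,"z":-0.01,"rx":0,"ry":0,"rz":0,"hand":1}]'
```

```text
clock: 13.85
eef_pos: [0.4985, 0.1182, 0.1125]
tool_rot: [-0.0, -0.081, 0.997, 0.0]
wrist_force: [-2.1, -1.6, -1.9]
opening: 0.0232
grip_force: 58.9
```

```bash
python3 -m pendant '[{"x":-0.001,"y":-0.001,"z":-0.006,"rx":0,"ry":0,"rz":0,"hand":1},{"x":-0.001,"y":-0.001,"z":-0.012,"rx":0,"ry":0,"rz":0,"hand":1},{"x":-0.001,"y":-0.001,"z":-0.018,"rx":0,"ry":0,"rz":0,"hand":1},{"x":-0.001,"y":-0.001,"z":-0.024,"rx":0,"ry":0,"rz":0,"hand":1},{"x":-0.001,"y":-0.001,"z":-0.024,"rx":0,"ry":0,"rz":0,"hand":1}]'
```

```text
clock: 14.35
eef_pos: [0.4985, 0.1179, 0.1065]
tool_rot: [0.0, -0.081, 0.997, 0.0]
wrist_force: [-0.5, 0.4, -3.1]
opening: 0.0233
grip_force: 58.8
```

```bash
python3 -m pendant '[{"x":0,"y":0,"z":-0.008,"rx":0,"ry":0,"rz":0,"hand":1},{"x":0,"y":0,"z":-0.016,"rx":0,"ry":0,"rz":0,"hand":1},{"x":0,"y":0,"z":-0.024,"rx":0,"ry":0,"rz":0,"hand":1},{"x":0,"y":0,"z":-0.032,"rx":0,"ry":0,"rz":0,"hand":1},{"x":0,"y":0,"z":-0.032,"rx":0,"ry":0,"rz":0,"hand":1}]'; python3 -m pendant '[{"x":0,"y":0,"z":-0.003,"rx":0,"ry":0,"rz":0,"hand":1},{"x":0,"y":0,"z":-0.006,"rx":0,"ry":0,"rz":0,"hand":1},{"x":0,"y":0,"z":-0.006,"rx":0,"ry":0,"rz":0,"hand":1}]'
```

```text
clock: 14.85
eef_pos: [0.4984, 0.1179, 0.0985]
tool_rot: [-0.0, -0.081, 0.997, -0.0]
wrist_force: [-1.7, 0.1, -2.2]
opening: 0.0233
grip_force: 58.8
clock: 15.15
eef_pos: [0.4984, 0.1179, 0.0973]
tool_rot: [0.0, -0.081, 0.997, 0.0]
wrist_force: [-1.2, 0.4, -1.3]
opening: 0.023
grip_force: 59.0
```

```bash
python3 -m pendant '[{"x":0,"y":0,"z":-0.003,"rx":0,"ry":0,"rz":0,"hand":1},{"x":0,"y":0,"z":-0.005,"rx":0,"ry":0,"rz":0,"hand":1},{"x":0,"y":0,"z":-0.005,"rx":0,"ry":0,"rz":0,"hand":1}]'; python3 -m pendant '[{"x":0,"y":0,"z":-0.002,"rx":0,"ry":0,"rz":0,"hand":1},{"x":0,"y":0,"z":-0.003,"rx":0,"ry":0,"rz":0,"hand":1},{"x":0,"y":0,"z":-0.003,"rx":0,"ry":0,"rz":0,"hand":1}]'
```

```text
clock: 15.45
eef_pos: [0.4985, 0.1178, 0.096]
tool_rot: [0.0, -0.081, 0.997, 0.0]
wrist_force: [-2.9, 0.5, 0.1]
opening: 0.0234
grip_force: 59.0
clock: 15.75
eef_pos: [0.4984, 0.1178, 0.0958]
tool_rot: [0.0, -0.081, 0.997, 0.0]
wrist_force: [-2.9, 1.3, 4.7]
opening: 0.0233
grip_force: 59.9
```

Upward force appears at just the expected height (TCP 0.0958), so the head is home. Releasing and rising a little.

```bash
python3 -m pendant '[{"x":0,"y":0,"z":0,"rx":0,"ry":0,"rz":0,"hand":0.6},{"x":0,"y":0,"z":0,"rx":0,"ry":0,"rz":0,"hand":0.5},{"x":0,"y":0,"z":0,"rx":0,"ry":0,"rz":0,"hand":0.3},{"x":0,"y":0,"z":0,"rx":0,"ry":0,"rz":0,"hand":0.1},{"x":0,"y":0,"z":0,"rx":0,"ry":0,"rz":0,"hand":0.1},{"x":0,"y":0,"z":0.05,"rx":0,"ry":0,"rz":0,"hand":0.1},{"x":0,"y":0,"z":0.15,"rx":0,"ry":0,"rz":0,"hand":0.1},{"x":0,"y":0,"z":0.3,"rx":0,"ry":0,"rz":0,"hand":0.1},{"x":0,"y":0,"z":0.42,"rx":0,"ry":0,"rz":0,"hand":0.1},{"x":0,"y":0,"z":0.5,"rx":0,"ry":0,"rz":0,"hand":0.1},{"x":0,"y":0,"z":0.5,"rx":0,"ry":0,"rz":0,"hand":0.1}]'
python3 - <<'E'
from h import *
d=grab('wrist'); S=grab('scene')
w=cv2.resize(d["img"][110:350,170:410,::-1],(480,480))
s=cv2.resize(S["img"][150:230,300:353,::-1],(318,480),interpolation=2)
cv2.imwrite("pics/fin.png",np.clip(np.hstack([w,s]).astype(float)*1.4,0,255).astype(np.uint8))
for z in(.086,.13,.108): print(z,proj(S,[.4985,.118,z]))
hsv=cv2.cvtColor(S["img"],cv2.COLOR_RGB2HSV); H,Sa,V=cv2.split(hsv)
m=((H>18)&(H<32)&(Sa>150)&(V>40)); m[:140]=0; m[230:]=0; m[:,:310]=0; m[:,360:]=0
v,u=np.nonzero(m); print(len(v), v.min(),v.max(),u.min(),u.max(),u.mean(),v.mean())
E
```

```text
clock: 16.85
eef_pos: [0.5006, 0.1184, 0.2241]
tool_rot: [0.004, -0.081, 0.997, 0.001]
wrist_force: [0.6, 0.6, 0.5]
opening: 0.0767
grip_force: 0.0
0.086 (np.float64(334.19168583260443), np.float64(181.74317790410865))
0.13 (np.float64(335.5969672364591), np.float64(167.1640684344202))
0.108 (np.float64(334.8840588762028), np.float64(174.56014511879332))
155 166 184 330 340 334.9032258064516 174.7290322580645
```

View pics/fin.png

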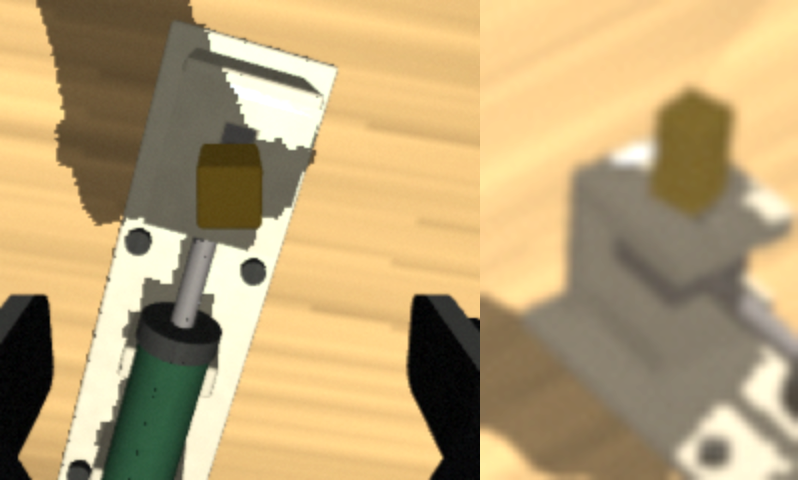

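The views show the yellow head sitting flat on the fork plate over the slot. Its centre in the scene view is (334.9,174.7), against (334.9,174.6) expected when home, and the gripper is open and clear. Handing in.

```bash
python3 -c "
from workcell import r
print(r.hand_in())"
```

```text
the job is handed in; nothing more can be done
None
```

The pivot pin is threaded through the slot, the rod-end eye and the bottom hole, its head is seated home on the fork and released, and the job was handed in at about 17 s; the bolt, dowel and jar were left alone.

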